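# Box up the vial rack

### The job

Put the rack that holds the yellow-capped vials upright into the open transport box, then close the box with the large lid that fits it, so that the lid lies flat all round on the rim. Keep the rack upright, and set both down gently: do not let them drop. The empty rack and the small lid are not needed.

Things in the scene. Friction and masses are not known exactly. Their poses are not given: they have to be found in the camera images.
- box: Open bluish-grey plastic box, fixed on the bench, empty. 128 x 158 mm outside (own x by y), 89 mm high, walls and floor 4 mm; inside 120 x 150 mm, 85 mm deep. Origin: centre of its underside, on the bench; z up, y along its long side.
- rack: Dark grey rack with 8 yellow-capped vials fixed in it (an equal rack beside it is empty). Slab 50 x 120 mm (own x by y), 22 mm high; caps reach up to 48 mm. In the middle a grip fin 14 mm thick (x), 30 mm wide (y), top at 70 mm; vials keep 23 mm or more from the middle along y. Loose, 0.15 kg. Origin: centre of its underside, z up. A half turn makes no difference.
- lid: Large bluish-grey lid (the other, 88 x 108 mm, does not fit), right way up on the bench. Plate 142 x 172 mm (own x by y), 8 to 14 mm above the origin; under it a step 100 x 130 mm, 10 mm play all round in the box; on top a grip fin 14 mm thick (x), 50 mm wide (y), top at 50 mm. 0.22 kg. Origin: centre of the step's underside, z up; 81 mm above the box's origin when seated, long sides parallel.
There are look-alikes about, which are no part of the job. What is shaped like the rack but blue is not meant.

How it is judged:
By the outcome, as a careful person would: the job done as asked, in the order asked, and still so for the second after the job is handed in, with the robot touching nothing.
It also fails if it takes over 64 s, if anything falls off the work surface, if the arm or the gripper's body presses on something with over 40 N, if the wrist force passes 120 N, or if a joint passes its speed limit or range.

### The arm

A 7-joint arm with a two-finger parallel gripper is mounted at the origin on the work surface. World frame = base frame: x ahead of the robot, y to its left, z up, the work surface at z = 0. Lengths are in m, angles in rad, forces in N, time in s.
With the tool pointing down it reaches from about 0.425 to 0.95 m from the base axis. Payload 4.7 kg.
Tool frame: the origin (TCP) lies at the very end of the fingers, on their centre line; the grasp point (between the pads) lies 19 mm behind it (grasp_offset is the distance from the TCP to the grasp point, in m); z points along the fingers, x is the direction in which the jaws open and shut, and the axes are right-handed (so a half turn about z gives the same grasp; the last joint's range is limited). The gripper opens to 85 mm and grips with 20 to 120 N. Pads are 22 mm wide; open, the fingers measure 114 mm over their backs; the gripper's body (76 mm by 85 mm) begins 54 mm behind the grasp point. The pads swing forward as they close: fully open they stand 13 mm farther back than shut.
Start: joints at [-1.328, 0.469, -0.049, 1.532, 0.024, 1.141, -0.082], TCP at [0.181, 0.65, 0.231] pointing down, gripper open.
Joint ranges: [-2.59, 2.59], [-0.33, 1.99], [-1.39, 1.29], [0.1, 2.45], [-1.04, 4.18], [0.21, 1.99], [-2.66, 2.66]. Speed limits (rad/s): [2.57, 2.57, 3.14, 3.14, 3.14, 3.14, 3.14].

### API

Orientations are given as a unit quaternion [x, y, z, w].
In Python, from plant import move_to, servo_line, move_j, move_gripper, dwell, ik, get_image, get_calibration, PlanningError, sign_off, find_in, trace, current_time_s, current_joint_positions, current_qvel, current_joint_efforts, current_eef_pos, current_tool_rot, current_wrist_force, current_wrist_torque, current_finger_gap, grasp_offset gives the robot as it stands. The module is installed in compiled form; this text tells all that it offers. Calls block until the motion is done:
- move_to(position, orientation): joint-space move of the TCP to a pose.
- servo_line(position, speed=0.15, ori=None): straight line of the TCP; ori=None keeps the orientation; speed is the mean speed in m/s.
- move_j(angles): joint-space move.
- move_gripper(opening, strength=None): finger opening in m; strength is the grip in N (None keeps the last); returns when the fingers have stopped.
- dwell(seconds).
- ik(position, orientation): joint angles nearest the present ones, or None.
- get_image(name): name is "scene" or "top"; returns the picture (384x512x3 uint8, blue, green, red); there is no depth.
- get_calibration(name): a dict with "K" (3x3 intrinsics, pixels), "dist_coeffs" ([k1, k2, p1, p2, k3] as OpenCV has them; the pictures are not rectified), "R" (3x3) and "t" (3): a world point X has camera coordinates R X + t. Camera axes: x right, y down, z forward; pixel columns grow to the right and rows downward; lengths in m; the calibration is good to about 2 mm. A picture is of the moment at which its call begins. get_calibration takes no time and is no camera call.
A pose or a line that the arm cannot do raises PlanningError and nothing moves.
- sign_off(): hands the job in, once; it reports no verdict.
Trained networks look in the newest picture that a camera, given by its name, has taken for a name from the list of things; names that differ only in an ending like _2 or _b are one class to them, and where a whole thing is asked for, a point or a joint stands for the part that bears it (a point fixed in the world has none). Each returns a list of dicts, best first, with "conf" (0 to 1); they miss things now and then, are a little off and sometimes report something else, mostly with a low value. They report only what shows in the picture. A call takes as long as a camera call. They do not tell look-alikes from the thing itself.
- find_in(target, camera): "rect" ([left, top, right, bottom] as shares, 0 to 1, of the picture: columns of its width, rows of its height, round what is visible of it).
- trace(target, camera): "mask" (384x512 bool, what is visible of it) and "rect" ([left, top, right, bottom] as shares, 0 to 1, of the picture: columns of its width, rows of its height, round what is visible of it).
Readings, each from a call of its own:
- current_time_s(): time.
- current_joint_positions(): joint angles.
- current_qvel(): joint speeds.
- current_joint_efforts(): joint torques, N m.
- current_eef_pos(): TCP position.
- current_tool_rot(): TCP orientation.
- current_wrist_force(): force on the tool from outside, world axes, zero at the start.
- current_wrist_torque(): the same for the moment, N m.
- current_finger_gap(): finger opening in m.
Only numpy, scipy, OpenCV 4.12 (cv2) and the standard library are available. Lean on these libraries where they do the work, as an engineer would, in place of code of your own. Each camera call takes 0.05 s, during which the arm holds its last target.

## Working session

There is one attempt and no reset: what is moved stays moved. The work goes in short steps, each a Python script; the robot and the scene stay as the last script left them, time stands still between calls to the robot, and variables do not carry over. Pictures are saved under pics/ and viewed, and the job is handed in when it is done.

```bash
ls; mkdir -p pics; python3 - <<'E'
from plant import *
import cv2
for n in("scene","top"):
    im=get_image(n); cv2.imwrite(f"pics/{n}0.png",im); c=get_calibration(n); print(n,c)
    for t in("box","rack","lid"):
        print(t,[(round(d["conf"],2),[round(v*s) for v,s in zip(d["rect"],(512,384,512,384))]) for d in find_in(t,n)])
print(current_time_s(),current_eef_pos(),current_tool_rot(),grasp_offset)
E
```

```text
pics
scene {'K': array([[415.29699375,   0.        , 259.82902186],
       [  0.        , 415.29699375, 186.49443551],
       [  0.        ,   0.        ,   1.        ]]), 'dist_coeffs': array([-0.10519575,  0.        ,  0.        ,  0.        ,  0.        ]), 'R': array([[-0.52207953,  0.85286614,  0.00723335],
       [ 0.68315948,  0.42324138, -0.59511332],
       [-0.51061345, -0.30575495, -0.80360924]]), 't': array([ 0.23878601, -0.31692123,  1.1691139 ])}
box [(0.87, [152, 187, 263, 295])]
rack [(0.65, [191, 135, 244, 177]), (0.65, [154, 186, 262, 298]), (0.63, [216, 98, 268, 141])]
lid [(0.89, [336, 207, 448, 301])]
top {'K': array([[387.48622874,   0.        , 246.07691768],
       [  0.        , 387.48622874, 192.65337295],
       [  0.        ,   0.        ,   1.        ]]), 'dist_coeffs': array([-0.04866892,  0.        ,  0.        ,  0.        ,  0.        ]), 'R': array([[-0.00462134, -0.99994653,  0.00925062],
       [-0.99441276,  0.00361978, -0.10549962],
       [ 0.10546049, -0.00968648, -0.99437632]]), 't': array([-0.00269789,  0.47352698,  0.88670173])}
box [(0.89, [202, 82, 285, 153])]
rack [(0.68, [271, 192, 322, 213]), (0.61, [276, 244, 329, 270])]
lid [(0.65, [73, 163, 152, 234])]
0.4 [0.18119253 0.65016871 0.23116333] [ 7.96392685e-01  6.04779860e-01 -8.16368715e-05  7.49003292e-05] 0.0187
```

View pics/scene0.png

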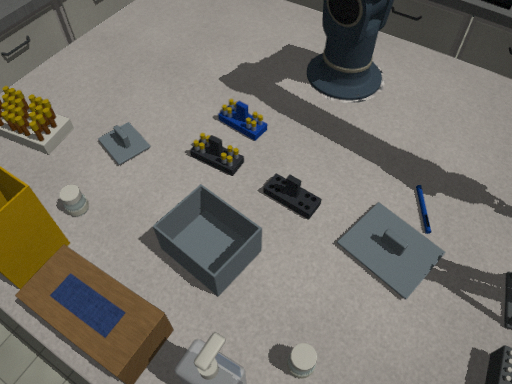

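View pics/top0.png

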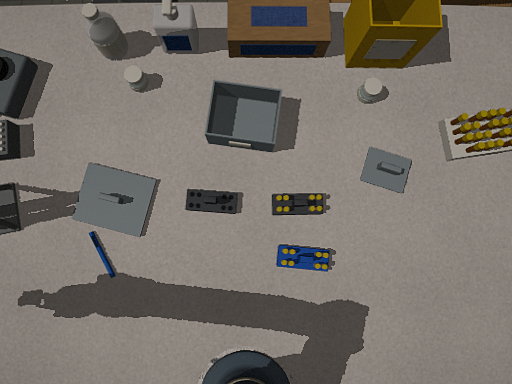

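The yellow-capped dark rack is at top (300,204) / scene (217,154), above the empty rack at (212,201) in the top view. The blue look-alike is at top (304,257). The box is at top (244,116) and the large lid at (116,199), both well clear. Next I'll fit poses from the masks.

```bash
cat > h.py <<'E'
import numpy as np, cv2
from scipy.optimize import minimize
from plant import *
CAL={n:get_calibration(n) for n in("scene","top")}
def proj(n,P):
    c=CAL[n]; r,_=cv2.Rodrigues(c["R"]); p,_=cv2.projectPoints(np.asarray(P,float).reshape(-1,3),r,c["t"],c["K"],c["dist_coeffs"]); return p.reshape(-1,2)
def ray(n,uv,z):
    c=CAL[n]; u=cv2.undistortPoints(np.array([[uv]],float),c["K"],c["dist_coeffs"]).ravel()
    d=c["R"].T@np.array([u[0],u[1],1]); o=-c["R"].T@c["t"]; return o+d*(z-o[2])/d[2]
def bx(sx,sy,z0,z1,cx=0,cy=0): return np.array([[cx+a*sx/2,cy+b*sy/2,z] for a in(-1,1) for b in(-1,1) for z in(z0,z1)])
PARTS={"box":[bx(.128,.158,0,.089)],
 "rack":[bx(.05,.12,0,.022),bx(.014,.03,.022,.07)],
 "lid":[bx(.142,.172,.008,.014),bx(.014,.05,.014,.05)]}
def tf(P,q,z=0):
    c,s=np.cos(q[2]),np.sin(q[2]); return P@np.array([[c,-s,0],[s,c,0],[0,0,1]]).T+[q[0],q[1],z]
S=4
def render(n,name,q,z=0):
    m=np.zeros((384*S,512*S),np.uint8)
    for P in PARTS[name]:
        h=cv2.convexHull(((proj(n,tf(P,q,z))+.5)*S).astype(np.float32))
        cv2.fillConvexPoly(m,np.round(h*16).astype(np.int32),1,shift=4)
    return m
def fit(name,masks,q0,z=0):
    M={n:cv2.resize(m.astype(np.uint8),None,fx=S,fy=S,interpolation=cv2.INTER_NEAREST) for n,m in masks.items()}
    def cost(q):
        return sum(1-(lambda r:(r&m).sum()/max(1,(r|m).sum()))(render(n,name,q,z)) for n,m in M.items())/len(M)
    r=minimize(cost,q0,method="Nelder-Mead",options=dict(initial_simplex=np.array(q0)+np.vstack([np.zeros(3),np.diag([.015,.015,.15])]),xatol=2e-4,fatol=1e-4,maxiter=150))
    return r.x,r.fun
def draw(im,n,name,q,z=0):
    for P in PARTS[name]:
        h=cv2.convexHull(proj(n,tf(P,q,z)).astype(np.float32)); cv2.polylines(im,[np.round((h+.5)*im.shape[1]/512).astype(np.int32)],True,(0,0,255),1)
E
cat > m.py <<'E'
from h import *
W={("top","box"):(244,116),("top","rack"):(299,204),("top","lid"):(116,199),("scene","box"):(208,240),("scene","rack"):(217,155),("scene","lid"):(390,250)}
M={}
ims={n:get_image(n) for n in CAL}
for (n,t),w in W.items():
    for d in trace(t,n):
        ys,xs=np.nonzero(d["mask"]); c=(xs.mean(),ys.mean())
        ok=np.hypot(c[0]-w[0],c[1]-w[1])<15
        print(n,t,round(d["conf"],2),np.round(c),len(xs),ok)
        if ok and (n,t) not in M: M[n,t]=d["mask"]
np.save("masks.npy",M,allow_pickle=True)
for t in("box","rack","lid"):
    q0=list(ray("top",W["top",t],.03)[:2])+[0]
    for cams in(["top"],["scene"],["top","scene"]):
        mm={n:M[n,t] for n in cams if (n,t) in M}
        if mm:
            q,f=fit(t,mm,q0); print(t,cams,np.round(q,4),"deg",round(np.degrees(q[2]),1),round(f,3))
    for n in ims:
        if t=="box": ims[n]=cv2.resize(ims[n],(1536,1152),interpolation=cv2.INTER_CUBIC)
        draw(ims[n],n,t,q)
cv2.imwrite("pics/top1.png",ims["top"][200:850,200:1000]); cv2.imwrite("pics/scene1.png",ims["scene"][380:930,440:1400][:,:])
cv2.imwrite("pics/top1.png",ims["top"][200:800,200:1000]); cv2.imwrite("pics/scene1.png",cv2.resize(ims["scene"][350:930,420:1380],(800,483)))
E
python3 m.py
```

```text
top box 0.63 [243. 116.] 4465 True
top rack 0.87 [297. 204.] 1088 True
top rack 0.73 [303. 258.] 1114 False
top lid 0.74 [114. 199.] 4186 True
top lid 0.69 [243. 116.] 4372 False
scene box 0.85 [209. 238.] 7007 True
scene rack 0.86 [217. 154.] 1275 True
scene rack 0.63 [242. 119.] 1072 False
scene rack 0.21 [391. 249.] 5332 False
scene lid 0.92 [392. 250.] 5239 True
box ['top'] [ 0.6507  0.0012 -0.1449] deg -8.3 0.021
box ['scene'] [ 0.6494  0.0008 -0.1479] deg -8.5 0.017
box ['top', 'scene'] [ 0.6502  0.001  -0.1465] deg -8.4 0.021
rack ['top'] [ 0.4485 -0.1254 -0.0006] deg -0.0 0.045
rack ['scene'] [ 0.4452 -0.1289 -0.0087] deg -0.5 0.092
rack ['top', 'scene'] [ 0.4477 -0.1261  0.0151] deg 0.9 0.09
lid ['top'] [ 0.4614  0.3121 -0.2676] deg -15.3 0.029
lid ['scene'] [ 0.459   0.313  -0.2521] deg -14.4 0.027
lid ['top', 'scene'] [ 0.4609  0.3126 -0.2541] deg -14.6 0.033
```

View pics/top1.png

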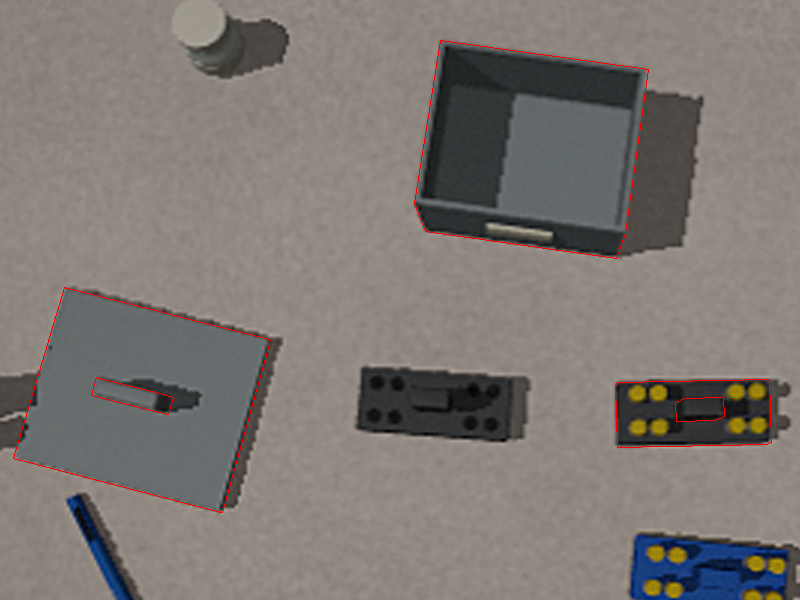

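View pics/scene1.png

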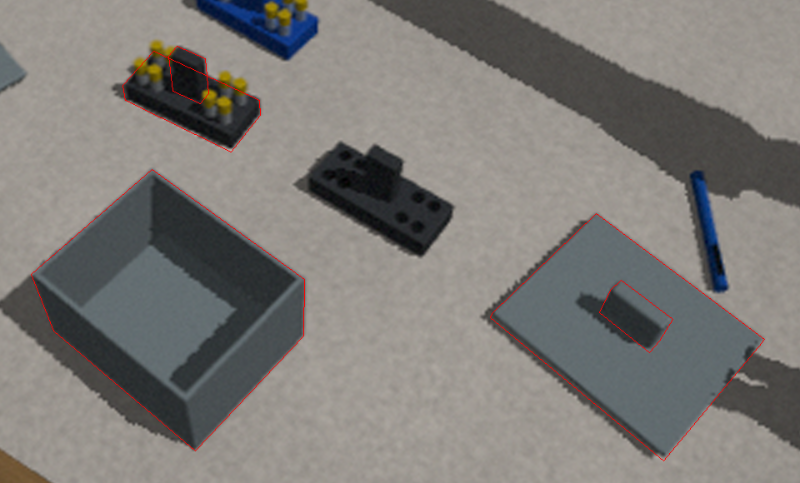

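The fits agree in both views: fins, plate and box rim overlay well. Rack ≈ (0.448, -0.126), lid ≈ (0.461, 0.313), box ≈ (0.650, 0.001), with box yaw -8.4°. Next I'll check IK for all waypoints, then grasp the rack.

```bash
cat >> h.py <<'E'
from scipy.spatial.transform import Rotation as Ro
def down(a): return (Ro.from_euler("z",a)*Ro.from_euler("x",np.pi)).as_quat()
RACK=(.4477,-.1258,.009); LID=(.4606,.3126,-.2555); BOX=(.6500,.0010,-.1465)
E
python3 - <<'E'
from h import *
for nm,q,zs in(("rack",RACK,(.034,.16,.2)),("box",BOX,(.04,.1,.16,.2)),("lid",LID,(.021,.16,.2))):
    for k in(0,np.pi,-np.pi):
        for z in zs:
            j=ik([q[0],q[1],z],down(q[2]+k)); print(nm,round(k,1),z,None if j is None else np.round(j,2))
E
```

```text
rack 0 0.034 [-0.44  0.55  0.8   2.22 -0.68  0.63  0.87]
rack 0 0.16 [-0.59  0.29  0.93  2.13 -0.31  0.86  0.54]
rack 0 0.2 [-0.62  0.21  0.93  2.09 -0.21  0.94  0.44]
rack 3.1 0.034 [-0.62  0.72  1.11  2.23 -0.96  0.8  -1.99]
rack 3.1 0.16 [-0.72  0.37  1.13  2.13 -0.43  0.89 -2.47]
rack 3.1 0.2 [-0.76  0.27  1.13  2.09 -0.3   0.96 -2.6 ]
rack -3.1 0.034 [-0.62  0.72  1.11  2.23 -0.96  0.8  -1.99]
rack -3.1 0.16 [-0.72  0.37  1.13  2.13 -0.43  0.89 -2.47]
rack -3.1 0.2 [-0.76  0.27  1.13  2.09 -0.3   0.96 -2.6 ]
box 0 0.04 [-0.44  0.69  0.54  1.77 -0.47  0.81  0.18]
box 0 0.1 [-0.46  0.62  0.57  1.74 -0.41  0.9   0.14]
box 0 0.16 [-0.49  0.55  0.61  1.7  -0.36  1.01  0.1 ]
box 0 0.2 [-0.51  0.51  0.63  1.66 -0.33  1.08  0.08]
box 3.1 0.04 [ 0.65  1.   -1.19  1.71  1.01  1.18  2.17]
box 3.1 0.1 [ 0.66  0.9  -1.18  1.67  0.89  1.21  2.25]
box 3.1 0.16 [ 0.66  0.8  -1.18  1.63  0.78  1.25  2.32]
box 3.1 0.2 [ 0.66  0.75 -1.18  1.59  0.71  1.29  2.36]
box -3.1 0.04 [ 0.65  1.   -1.19  1.71  1.01  1.18  2.17]
box -3.1 0.1 [ 0.66  0.9  -1.18  1.67  0.89  1.21  2.25]
box -3.1 0.16 [ 0.66  0.8  -1.18  1.63  0.78  1.25  2.32]
box -3.1 0.2 [ 0.66  0.75 -1.18  1.59  0.71  1.29  2.36]
lid 0 0.021 [-0.92  0.57  0.33  2.   -0.31  0.62 -0.65]
lid 0 0.16 [-0.98  0.36  0.39  1.91 -0.17  0.9  -0.76]
lid 0 0.2 [-0.99  0.32  0.39  1.87 -0.14  0.98 -0.79]
lid 3.1 0.021 [-0.47  0.56 -0.26  1.97  0.24  0.63  2.  ]
lid 3.1 0.16 [-0.49  0.36 -0.22  1.88  0.1   0.9   2.12]
lid 3.1 0.2 [-0.51  0.32 -0.21  1.85  0.08  0.99  2.14]
lid -3.1 0.021 [-0.47  0.56 -0.26  1.97  0.24  0.63  2.  ]
lid -3.1 0.16 [-0.49  0.36 -0.22  1.88  0.1   0.9   2.12]
lid -3.1 0.2 [-0.51  0.32 -0.21  1.85  0.08  0.99  2.14]
```

```bash
python3 - <<'E'
from h import *
t0=current_time_s()
move_gripper(.05,40)
move_to([RACK[0],RACK[1],.16],down(RACK[2]))
print(current_time_s()-t0)
servo_line([RACK[0],RACK[1],.036],.12)
print(current_time_s()-t0,current_eef_pos(),current_wrist_force(),current_finger_gap())
cv2.imwrite("pics/s2.png",cv2.resize(get_image("scene")[60:260,100:366],(800,600)))
cv2.imwrite("pics/t2.png",cv2.resize(get_image("top")[120:320,180:446],(800,600)))
E
```

```text
3.3333000000000004
4.5167 [ 0.44817785 -0.12598982  0.03648424] [ 0.52316812 -0.54543837  0.47669067] 0.04997940399501627
```

View pics/s2.png

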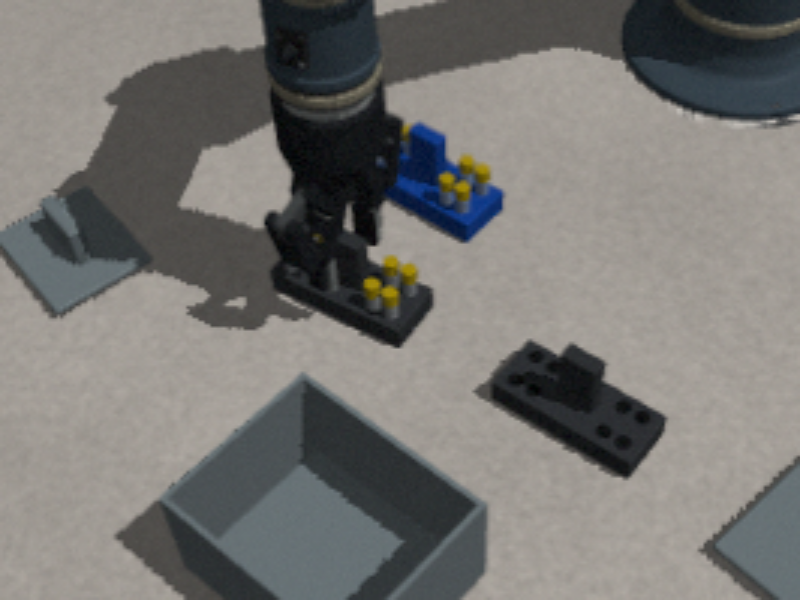

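The front finger (≈(315,265)) and rear finger (≈(368,230)) straddle the fin at ≈(350,255). Before closing, I'll hold this against the projected fin position.

```bash
python3 - <<'E'
from h import *
im=cv2.imread("pics/s2.png")
f=lambda P:tuple(int(v) for v in np.round(((proj("scene",P)[0]+.5-[100,60])*[800/266,3])))
q=(*current_eef_pos()[:2],RACK[2])
for P in PARTS["rack"]:
    h=np.array([f(p) for p in cv2.convexHull(proj("scene",tf(P,RACK)).astype(np.float32)).reshape(-1,2)[:0]])
c=RACK
for P,col in((PARTS["rack"][1],(0,0,255)),(bx(.05,.022,.036,.036),(0,255,0)),(PARTS["rack"][0],(255,255,0))):
    for p in tf(P,q): cv2.circle(im,f(p),3,col,-1)
im=cv2.resize(im[150:400,200:500],(720,600)); cv2.imwrite("pics/s3.png",cv2.convertScaleAbs(im,alpha=1.8))
E
```

```text
(no output)
```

View pics/s3.png

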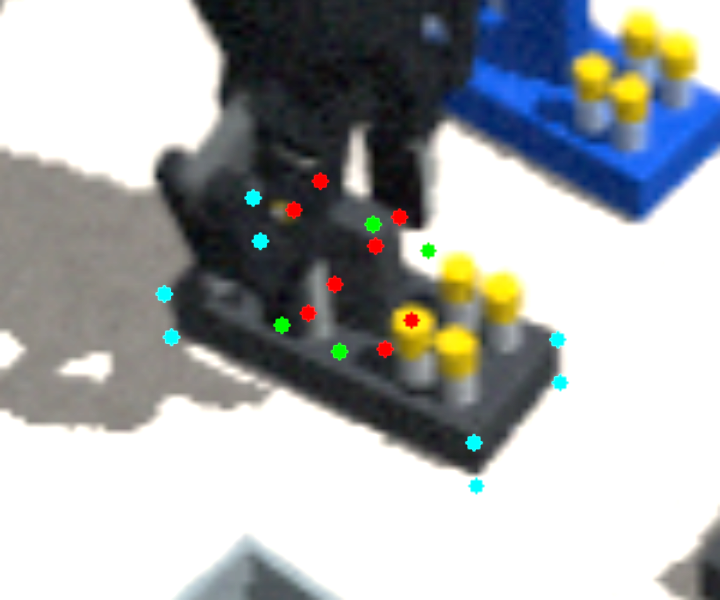

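View pics/t2.png

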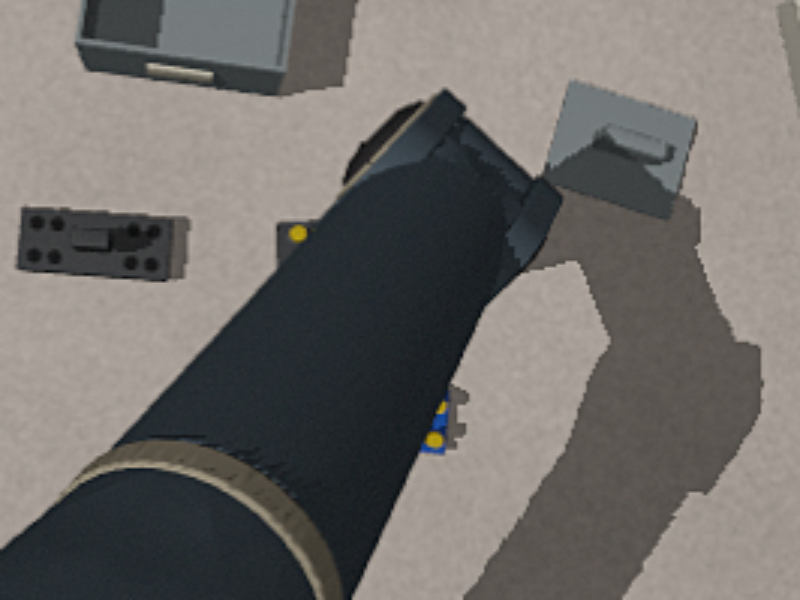

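The outline fits within a few mm and the fingers straddle the fin, so I'll close and lift.

```bash
python3 - <<'E'
from h import *
move_gripper(0.0,50)
print(current_time_s(),current_finger_gap(),current_eef_pos(),current_wrist_force())
p=current_eef_pos()
servo_line([p[0],p[1],.06],.06); print(current_wrist_force(),current_finger_gap())
servo_line([p[0],p[1],.165],.15); print(current_wrist_force(),current_wrist_torque(),current_finger_gap(),current_time_s())
cv2.imwrite("pics/s4.png",cv2.resize(get_image("scene")[40:240,100:366],(800,600)))
E
```

```text
5.8333 0.013175050140840418 [ 0.44814989 -0.12577045  0.03635906] [-0.00878309  1.21683479  4.96447288]
[ 0.09414839  0.25034476 -0.85911456] 0.013653241848336013
[ 0.72923923 -0.43786381 -2.50296573] [-0.04506325  0.02807038 -0.01204257] 0.013024632488742248 7.2333
```

View pics/s4.png

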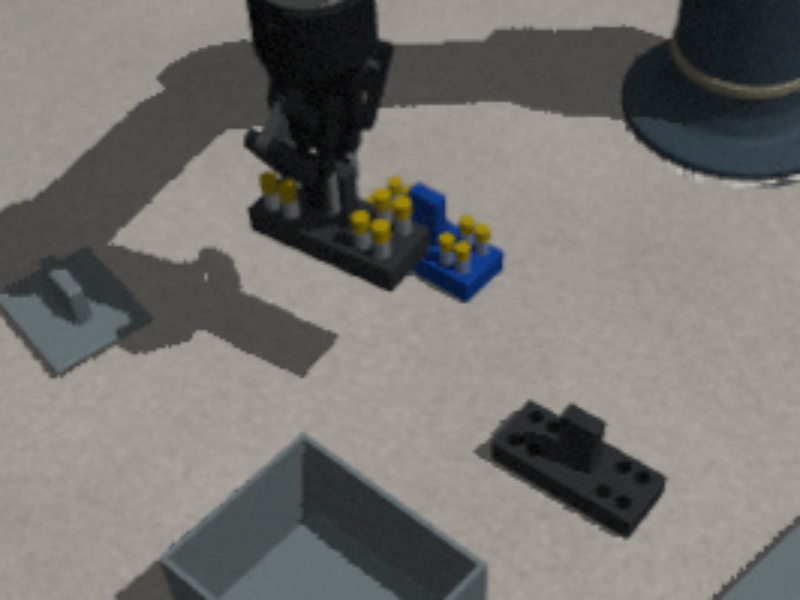

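The rack is lifted, level, with a finger gap of 13 mm and bottom well clear. Now to the box.

```bash
python3 - <<'E'
from h import *
o=down(BOX[2]); x,y=BOX[:2]
move_to([x,y,.165],o); print(current_time_s(),current_eef_pos(),current_finger_gap())
dwell(.2); f0=current_wrist_force()[2]
servo_line([x,y,.1],.12)
cv2.imwrite("pics/s5.png",cv2.resize(get_image("scene")[100:300,80:346],(800,600)))
servo_line([x,y,.048],.08); print(current_time_s(),current_wrist_force(),f0)
z=.048
while z>.037:
    z-=.001; servo_line([x,y,z],.02); f=current_wrist_force()[2]
    print(round(z,4),round(current_eef_pos()[2],4),round(f-f0,2))
    if f-f0>2.5: break
print(current_time_s(),current_finger_gap())
cv2.imwrite("pics/s6.png",cv2.resize(get_image("scene")[100:300,80:346],(800,600)))
E
```

```text
8.225 [ 0.64859672 -0.00118899  0.16466857] 0.013318699063681957
9.9667 [ 1.45441841 -0.17842865 -2.06267156] -1.7299905266324376
0.047 0.0474 -0.75
0.046 0.046 -0.5
0.045 0.0449 -0.47
0.044 0.0439 0.79
0.043 0.0429 0.33
0.042 0.0419 -0.01
0.041 0.0409 0.19
0.04 0.0404 2.99
11.9667 0.013079618968312627
```

View pics/s6.png

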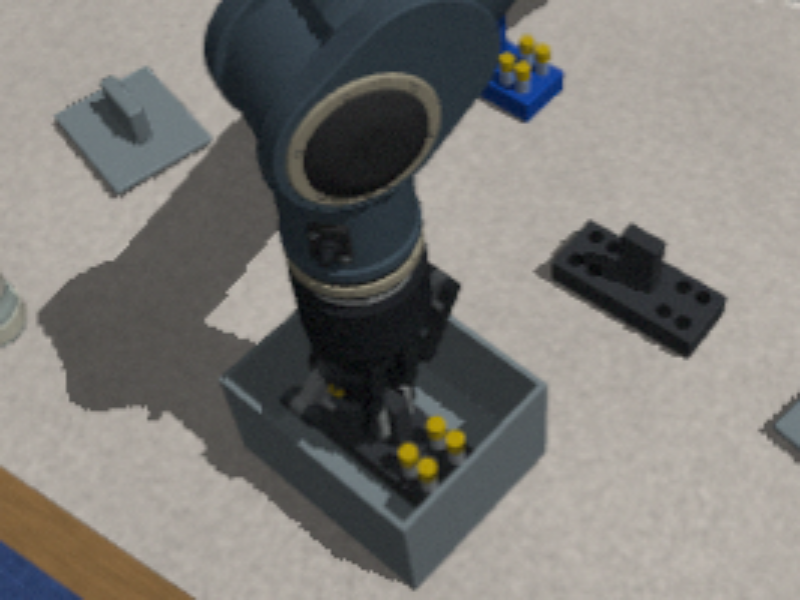

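View pics/s5.png

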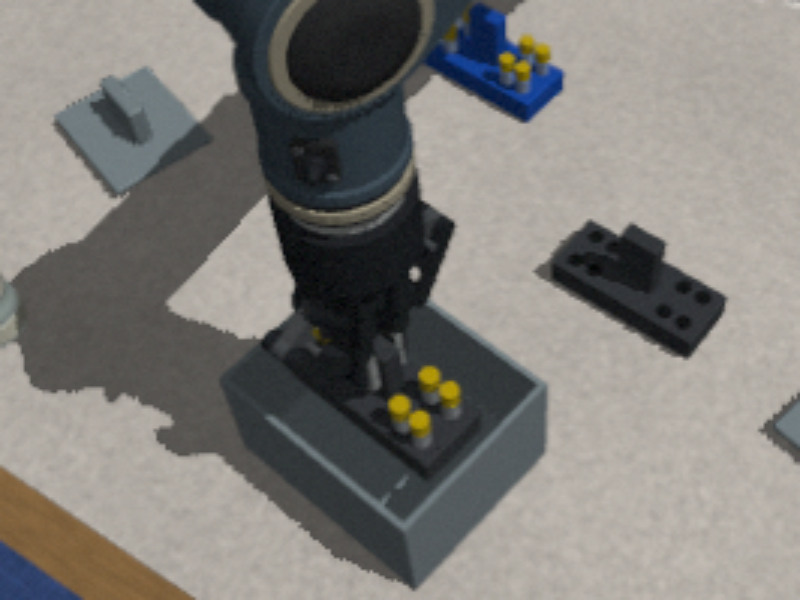

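The rack touched down at TCP z = 0.0404, as expected for a floor at 4 mm, with force rising. It's centred in the box. Now I'll release, retreat and look.

```bash
python3 - <<'E'
from h import *
p=current_eef_pos()
move_gripper(.035,40); print(current_time_s(),current_wrist_force())
servo_line([p[0],p[1],.17],.12); print(current_time_s(),current_wrist_force())
move_gripper(.05)
move_to([LID[0],LID[1],.15],down(LID[2])); print(current_time_s(),current_eef_pos())
cv2.imwrite("pics/s7.png",cv2.resize(get_image("scene")[100:300,80:346],(800,600)))
cv2.imwrite("pics/t7.png",cv2.resize(get_image("top")[60:260,60:326],(800,600)))
E
```

```text
12.3583 [ 0.21601352  0.52039551 -0.2031856 ]
13.5917 [-0.17316587 -0.53525454  0.5660435 ]
15.2583 [0.46170446 0.31147859 0.15039637]
```

View pics/s7.png

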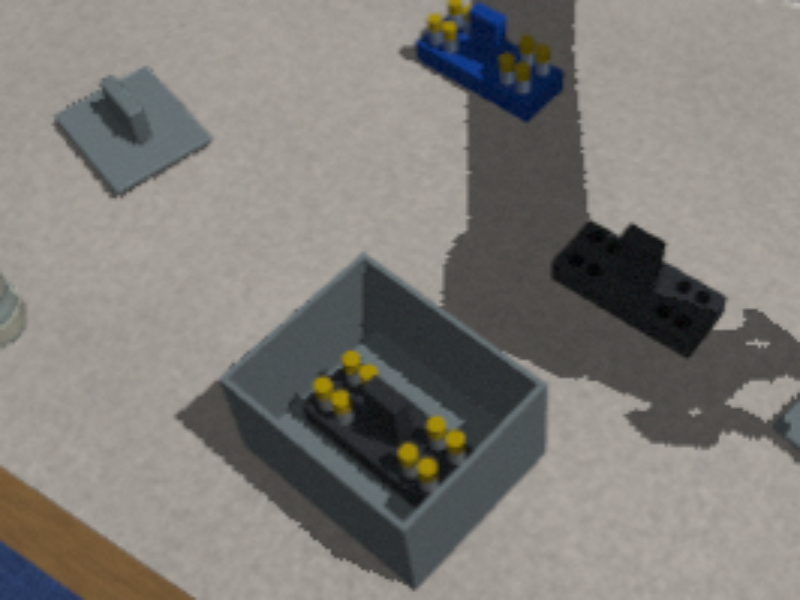

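View pics/t7.png

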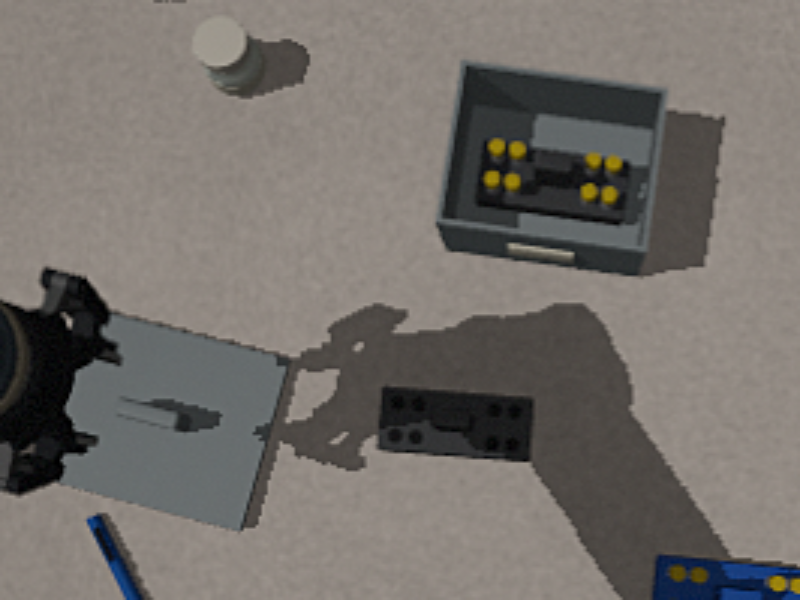

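The rack stands upright and centred in the box in both views, and nothing else moved. Now I'll grasp the lid.

```bash
python3 - <<'E'
from h import *
servo_line([LID[0],LID[1],.05],.12); servo_line([LID[0],LID[1],.022],.06)
print(current_time_s(),current_eef_pos(),current_wrist_force())
move_gripper(0,70); print(current_finger_gap(),current_eef_pos(),current_wrist_force())
p=current_eef_pos()
servo_line([p[0],p[1],.045],.05); print(current_wrist_force(),current_finger_gap())
servo_line([p[0],p[1],.19],.15); dwell(.2); print(current_wrist_force(),current_wrist_torque(),current_finger_gap(),current_time_s())
x,y=BOX[:2]
move_to([x,y,.19],down(BOX[2])); print(current_time_s(),current_eef_pos(),current_finger_gap())
servo_line([x,y,.135],.1)
dwell(.2);print(current_eef_pos(),Ro.from_quat(current_tool_rot()).as_matrix()[:,0],current_wrist_force())
ims={n:get_image(n) for n in CAL}
for n in CAL:
    print(n,[(round(d["conf"],2),np.round(np.array(d["rect"])*[512,384,512,384])) for d in trace("lid",n)])
cv2.imwrite("pics/s8.png",cv2.resize(ims["scene"][100:300,80:346],(800,600)))
cv2.imwrite("pics/t8.png",cv2.resize(ims["top"][60:260,60:326],(800,600)))
E
```

```text
16.9583 [0.46068048 0.31240765 0.02180857] [-0.38365023 -0.93312413  0.21016277]
0.012734019641127851 [0.46095486 0.31271122 0.02246903] [-0.22028146 -0.91536863  2.70935734]
[ 0.73129567 -0.42593837 -1.89308342] 0.012868363067781628
[-0.31043077  0.39983355 -2.02124042] [ 0.02805568 -0.04997027 -0.01624621] 0.012899190161430754 19.3
20.6667 [0.64990641 0.00328669 0.18960546] 0.013106470219049503
[0.65047352 0.00083134 0.13577525] [ 0.98927992 -0.14602534  0.00135551] [ 0.09986033 -0.09772781 -3.20875801]
scene [(0.57, array([144., 189., 268., 274.]))]
top [(0.88, array([217.,  77., 284., 145.]))]
```

View pics/s8.png

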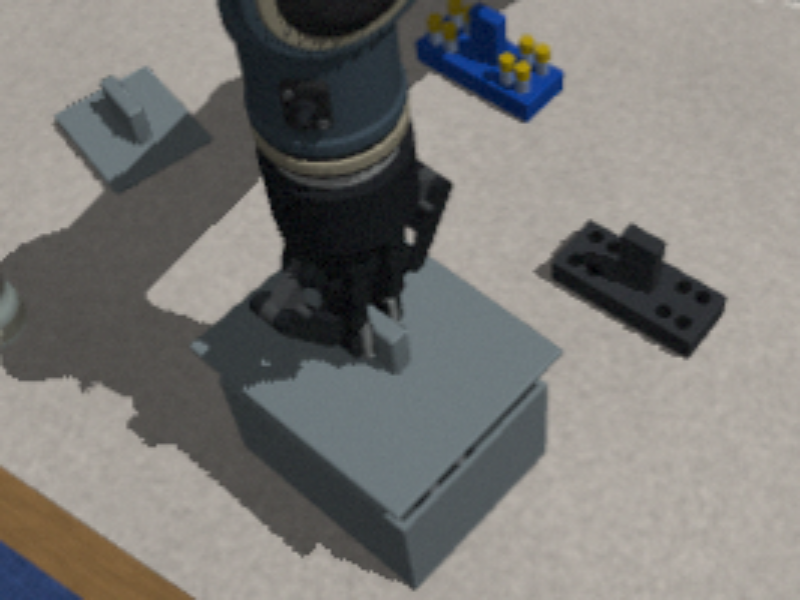

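View pics/t8.png

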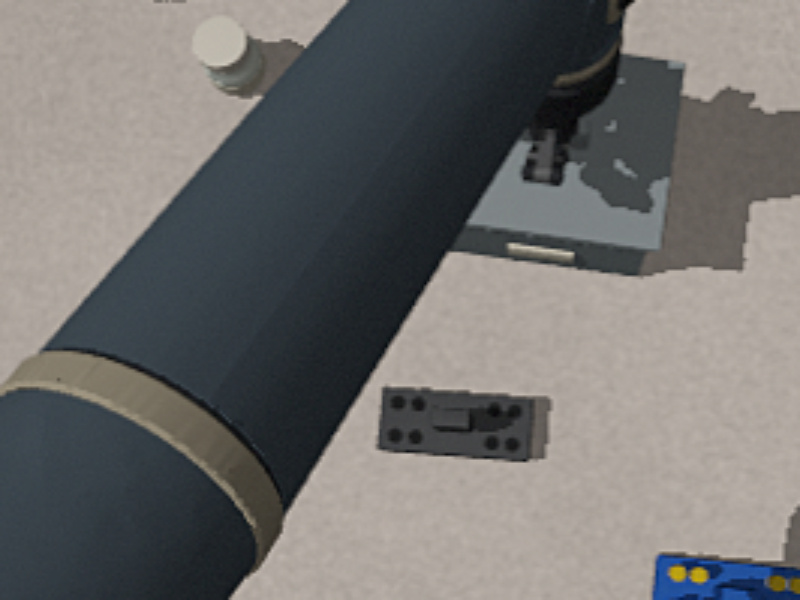

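The lid hangs over the box. I'll overlay the expected plate outline to check tilt, yaw and offset.

```bash
cat > ov.py <<'E'
from h import *
import sys
def ov(n,q,z,name,out,r,c,w=266,h=200,items=("lid",)):
    im=cv2.resize(get_image(n),(1536,1152),interpolation=cv2.INTER_CUBIC)
    for t in items: draw(im,n,t,q,z if t!="box" else 0)
    cv2.imwrite(out,cv2.convertScaleAbs(im[3*r:3*(r+h),3*c:3*(c+w)],alpha=1.3))
E
python3 - <<'E'
from ov import *
p=current_eef_pos(); q=(p[0],p[1],BOX[2]); z=p[2]-.022
ov("scene",q,z,"lid","pics/s9.png",120,100,w=200,h=180,items=("lid",))
ov("top",q,z,"lid","pics/t9.png",60,160,w=160,h=120,items=("lid",))
E
```

```text
(no output)
```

View pics/s9.png

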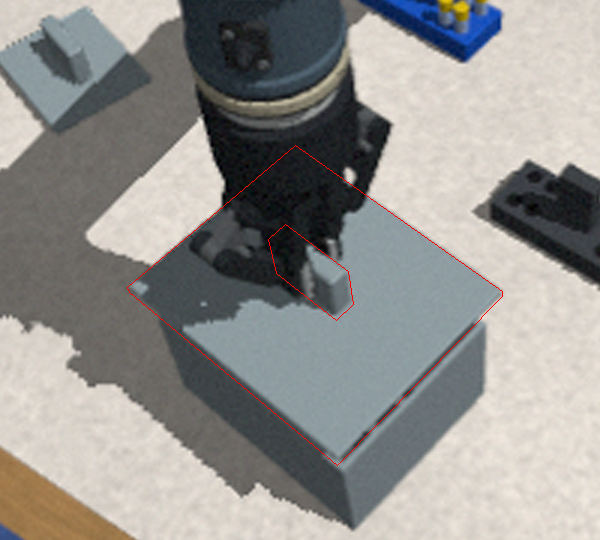

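View pics/t9.png

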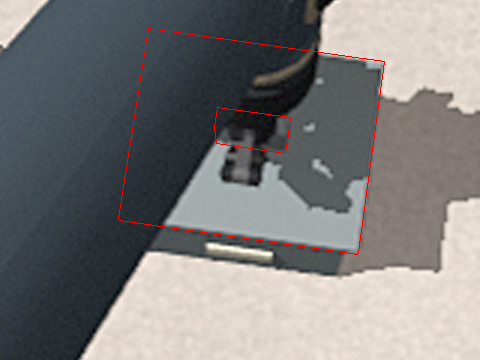

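The outline matches within about 2 mm, and the lid is level and aligned. I'll lower it gently, expecting contact at TCP z ≈ 0.103.

```bash
python3 - <<'E'
from h import *
x,y=BOX[:2]; f0=-2.6
servo_line([x,y,.109],.06); print(current_time_s(),current_eef_pos(),current_wrist_force())
z=.109
while z>.099:
    z-=.0007; servo_line([x,y,z],.02); dwell(.05); f=current_wrist_force(); t=current_wrist_torque()
    print(round(z,4),round(current_eef_pos()[2],4),np.round(f,1),np.round(t,2))
    if f[2]-f0>5: break
print(current_time_s(),current_finger_gap())
E
```

```text
22.45 [0.64998085 0.00086246 0.10871258] [ 0.48361026 -0.5453547  -2.1017928 ]
0.1083 0.1086 [ 0.1  0.3 -3.4] [ 0.01  0.03 -0.02]
0.1076 0.1076 [-0.1  0.1 -2.1] [-0.02  0.    0.02]
0.1069 0.1069 [-0.3  0.4 -3. ] [ 0.02  0.03 -0.05]
0.1062 0.1062 [ 0.4  0.7 -3. ] [ 0.03 -0.02 -0.01]
0.1055 0.1055 [ 0.2  0.2 -2.8] [-0.05 -0.01 -0.02]
0.1048 0.1048 [ 0.1  0.7 -2.2] [0.02 0.04 0.03]
0.1041 0.1041 [ 0.7  0.1 -3.3] [0.01 0.06 0.05]
0.1034 0.1035 [ 0.5 -0.2 -2.7] [ 0.09 -0.01  0.  ]
0.1027 0.1035 [-3.3  0.5  5.8] [0.1  0.55 0.03]
25.15 0.012582423295609331
```

Contact came at 0.1035, right at the seated height. I'll release, retreat and check.

```bash
python3 - <<'E'
from ov import *
p=current_eef_pos()
move_gripper(.035,40); print(current_wrist_force())
servo_line([p[0],p[1],.2],.12)
move_to([.45,.40,.25],down(-.2)); dwell(.3)
print(current_time_s(),current_wrist_force(),current_finger_gap())
q0=list(BOX)
from scipy import ndimage
M={}
for n in CAL:
    get_image(n)
    for d in trace("lid",n):
        ys,xs=np.nonzero(d["mask"]); print(n,round(d["conf"],2),round(xs.mean()),round(ys.mean()),len(xs))
        e=proj(n,[[BOX[0],BOX[1],.09]])[0]
        if np.hypot(xs.mean()-e[0],ys.mean()-e[1])<25 and n not in M: M[n]=d["mask"]
for n in M: print(n,fit("lid",{n:M[n]},q0,.081))
q=(BOX[0],BOX[1],BOX[2])
ov("scene",q,.081,"lid","pics/s10.png",140,100,w=200,h=180)
im=cv2.resize(get_image("scene"),(2560,1920),interpolation=cv2.INTER_CUBIC)
cv2.imwrite("pics/s11.png",im[850:1450,650:1430]); 
im=cv2.resize(get_image("top"),(2560,1920),interpolation=cv2.INTER_CUBIC)
cv2.imwrite("pics/t11.png",im[330:850,900:1530])
E
```

```text
[-3.92026320e-04  1.62798421e-01 -9.98432039e-01]
28.4 [-0.45267027 -0.67540063 -0.55614249] 0.035207578430276214
scene 0.83 206 228 6251
top 0.82 244 111 4759
scene (array([ 0.64892245, -0.00073156, -0.13969263]), np.float64(0.02475412079854522))
top (array([ 6.50317459e-01,  1.01186153e-04, -1.40909238e-01]), np.float64(0.027670775552131488))
```

View pics/s10.png

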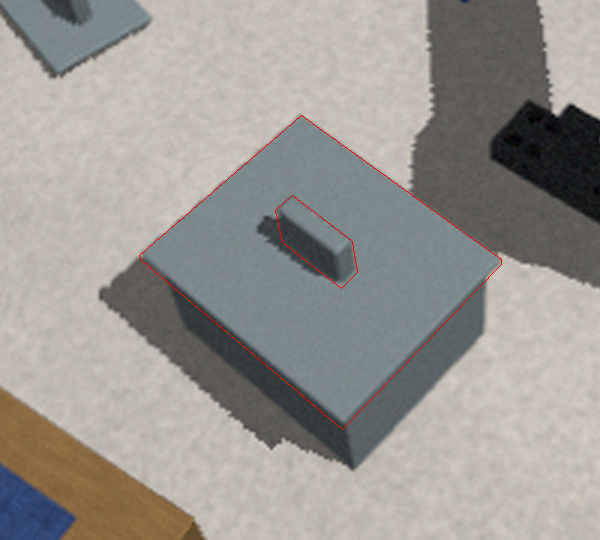

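View pics/s11.png

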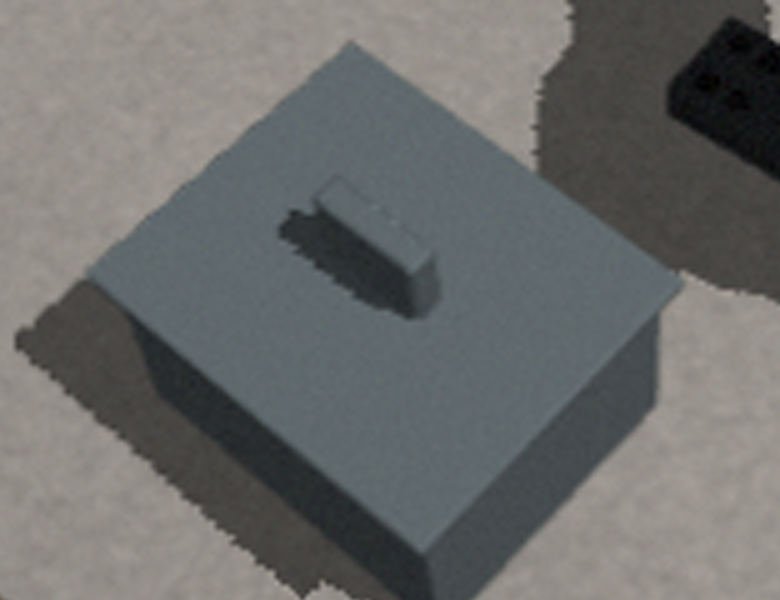

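View pics/t11.png

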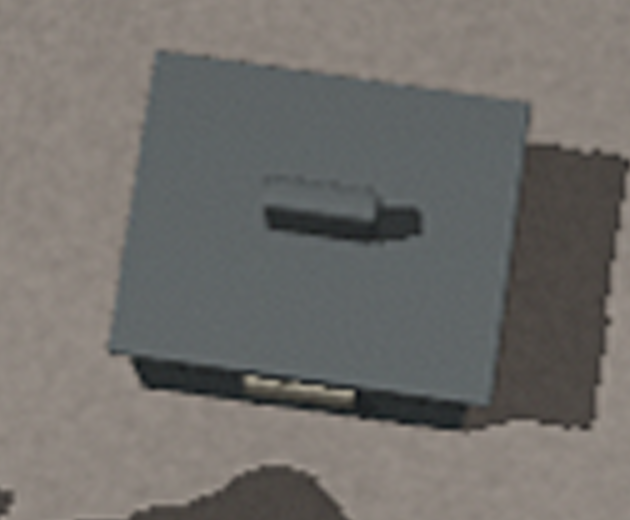

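The lid lies flat and centred. The overlay at seated height matches: scene corners ≈(140,257), (302,115), (500,262), (343,427). The fit is within 2 mm and 0.4° of the box, and the arm is clear. Handing in.

```bash
python3 -c "
from plant import *
print(current_time_s()); print(sign_off())"
```

```text
28.75
the job is handed in; nothing more can be done
None
```

The rack with the yellow-capped vials is standing upright in the box, and the large lid is on the box, flat on the rim. I handed the job in at 28.75 s, under half the 64 s limit.

- **Rack:** It touched the box floor at the expected height, with the contact force rising by only about 3 N. Both cameras showed it upright and centred after I let go.
- **Lid:** It met the rim at TCP z 0.1035 m, against 0.103 m expected, with about 8 N of contact force. After release, both cameras put it within about 2 mm and 0.4° of the box, level at its seated height. That is well inside the 10 mm play.
- **End state:** The arm was clear of everything, with only about 1 N of noise on the wrist force.

No check failed. The only disagreement was a few millimetres between the two cameras on the rack's starting position, which did not matter for the grasp.

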